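Tap a specimen carrier true on a floating magnetic chuck and switch it on

TASK

The steel specimen carrier lies loose, skewed and off-centre on the magnetic chuck of the spring-mounted isolation platform. With gentle taps on its edges, this side and that, slow (under 5 cm a second) and none above 10 N, bring it square with and centred on the red cross so that it stays there when let go, without touching its polished top; then turn the red magnet switch fully clockwise to ON and let go. Leave everything else where it is.

Things in the scene. Friction and masses are not known exactly. Their poses are not given: they have to be found in the camera images.
- carrier: Specimen carrier: loose dark steel plate 110 x 110 mm, 14 mm thick, 0.8 kg (varies by a quarter), resting on a 60 mm square land 2 mm high, too wide to grip either way. Four black mounts (35 mm dia., centred 24 mm off both centre lines) with polished faces stand 3 mm proud of its top. Origin: centre of underside; x, y square to its edges, within 20 degrees of the cross's x, y at the start.
- cross (a point): Crossing of the two red lines on the chuck's top face, 130 mm above the table; x and y run along the red lines (x to the far side at zero yaw), z up. The chuck is a 160 x 160 x 50 mm steel block with brass pole lines, on the aluminium top plate (340 x 440 mm, upper face 80 mm above the table) of the isolation platform, and moves with it.
- chuck: The floating top: aluminium plate with the chuck. Origin below the plate, at the platform's origin when at rest; axes as the cross. It rides on springs: it gives sideways any way, 1 mm per 0.6 N (at most 14 mm), does not turn or sink, and settles within 1.2 s of letting go. A push on the carrier first carries the whole top along.
- platform: Fixed grey base frame of the platform, 340 x 440 x 14 mm, origin at the centre of its underside, on the table; at rest the cross lies 40 mm along its +y. The carrier slides on the chuck only once pushed harder than their drag (3 to 8 N, differs each time, felt as the force at which a push stops rising); let go, both spring back together by drag / stiffness.
- magnet_switch_grip (a point): Point at which to grip the magnet switch, on its upright turning axis: red knob (44 mm dia.) with a bar grip 42 mm long, 14 mm wide, from 120 to 150 mm above the table, on a grey housing, 152 mm from the cross along its -y. At joint value 0 the bar lies along the cross's x. This frame turns with the knob: x along the bar.
- magnet_switch (a joint): Turn of the magnet switch in rad: 0 is OFF, pi/2 (end stop) is ON; it grows as the knob is turned clockwise seen from above, and stays where it is left. Turning takes about 0.06 N m.
- mount_red: Red mounted specimen, 30 mm dia. x 18 mm, loose on the platform's top plate; origin under its centre.
- mount_green: Green mounted specimen, 30 mm dia. x 18 mm, loose on the platform's top plate; origin under its centre.
- screwdriver: Screwdriver lying on the table to the right; bystander.
- brush: Cleaning brush lying on the table to the left; bystander.
- lubricant: Blue bottle, 60 mm dia. x 160 mm, standing on the table to the left; bystander.
- paste_jar: Amber jar, 56 mm dia. x 60 mm, standing on the table to the left; bystander.
- caliper: Digital caliper, 200 mm long, lying on the table to the right; bystander.
There are look-alikes about, which are no part of the job. What is meant by the carrier is not blue, green or yellow, and is the larger of those in its own colour.

How it is judged:
On the way, in this order (a step that is already met when the one before it is completed fails the run):
1. the carrier is square and centred on the cross, let go and at rest (horizontal distance between carrier and cross below 0.002 m and angle between the x axis of carrier and the x axis of cross, either way round below 0.03 rad and linear speed of carrier below 0.004 m/s and contact force between the fingers and carrier below 0.1 N), for 0.3 s.
2. the magnet switch is turned to ON (value of joint magnet_switch above 1.35 rad), for 0.1 s.
At the end, for the whole second after the job is handed in: The carrier's centre is within 2 mm of the cross and its edges within 0.03 rad of the red lines, at rest and untouched, and the magnet switch is at ON (above 1.35 rad) (all of step 1 and value of joint magnet_switch above 1.35 rad).
It fails at once if the carrier is pushed with more than 10 N (contact force between the arm and carrier above 10 N).
It fails at once if the carrier is knocked: pushed along at more than 0.08 m/s (contact force between the fingers and carrier above 0.5 N and linear speed of carrier above 0.08 m/s).
It fails at once if the carrier is touched on its polished top (by a finger within 48 mm of both of its centre lines) (contact force between the fingers and carrier above 1 N and x of the grasp point in the frame of carrier between -0.048 and 0.048 m and y of the grasp point in the frame of carrier between -0.048 and 0.048 m).
It fails at once if the carrier is lifted or tipped off the chuck (z of carrier in the frame of cross above 0.005 m or angle between carrier's own z axis and vertical above 0.08 rad).
It fails at once if another thing is moved by more than 20 mm (distance of any of mount_red, mount_green, screwdriver, brush, lubricant, paste_jar, caliper from where it was at the start of the episode above 0.02 m).
It also fails if it takes over 72 s, if anything falls off the work surface, if the arm or the gripper's body presses on something with over 40 N, if the wrist force passes 120 N, or if a joint passes its speed limit or range.

ROBOT

A 6-joint arm with a two-finger parallel gripper is mounted at the origin on the work surface. World frame = base frame: x ahead of the robot, y to its left, z up, the work surface at z = 0. Lengths are in m, angles in rad, forces in N, time in s.
With the tool pointing down it reaches from about 0.275 to 0.85 m from the base axis. Payload 19 kg.
Tool frame: the origin (TCP) lies on the centre line of the jaws, within the pads' length; the fingertips stand 11 mm ahead of it and the grasp point (between the pads) lies 8 mm behind it; z points along the fingers, x is the direction in which the jaws open and shut, and the axes are right-handed (so a half turn about z gives the same grasp; the last joint's range is limited). The gripper opens to 85 mm and grips with 20 to 120 N. Pads are 22 mm wide; open, the fingers measure 114 mm over their backs; the gripper's body (76 mm by 85 mm) begins 54 mm behind the grasp point. The pads swing forward as they close: fully open they stand 13 mm farther back than shut.
Start: joints at [1.035, 0.15, 1.437, -0, 1.554, -0.134], TCP at [0.225, 0.529, 0.242] pointing down, gripper open.
Joint ranges: [-2.8, 2.8], [-0.68, 2.1], [0.12, 2.68], [-1.39, 4.53], [0.16, 2.79], [-2.81, 2.81]. Speed limits (rad/s): [1.89, 1.89, 2.22, 3.01, 3.01, 3.01].

INTERFACE

Orientations are given as a rotation vector (axis times angle).
In Python, from bench import manip, eyes, order gives the robot as it stands.
- The arm moves only by the tool play_rows, never from a script. Its argument "commands" is text: rows parted by semicolons, each of 6 numbers parted by spaces: the shift along the tool's x, y, z in m, then the turn, a rotation vector about the tool's x, y, z in units of 6 degrees (1.0 is 6 degrees). In form: x y z rx ry rz; .... A call has 1 to 20 rows; each row shifts and turns the commanded pose from where the row before left it, along the tool's axes as they then stand; what a row does not reach is not made up. A row lasts 1/8 s, in which the tool goes at most 62.5 mm and 10.7 degrees, less where a joint would pass 70% of its speed; a pose out of reach is approached as far as the arm can. A call is refused whole if a number of a shift passes 0.0625 or a number of a turn 1, either way. A call with a gripper value outside its range is refused whole. "claw" is the finger opening in m, from 0 to 0.0854, set as the call begins (left out, the last holds). The fingers move at their own pace and stop on an object; "squeeze" is the grip in N (left out, the last holds). Time passes only in rows, so rows that do not move let the fingers close. It gives the time, the measured TCP pose, the force and the opening at its end, in the units of the state.
- manip.observe(): the state, without advancing time (a new reading comes with each control period).
- eyes.get_image(name): name is "side" or "top"; returns (picture, depth): 420x560x3 uint8, red, green, blue; 420x560 float32, m along the optical axis (not along the pixel's ray), 0 where there is no reading.
- eyes.camera_params(name): a dict with "mtx" (3x3 intrinsics, pixels), "rvec" (rotation vector, rad) and "tvec" (3), from world to camera coordinates, as OpenCV has them. Camera axes: x right, y down, z forward; pixel columns grow to the right and rows downward; lengths in m; the calibration is good to about 2 mm. A picture is of the moment at which its call begins. camera_params takes no time and is no camera call.
- order.job_done(): hands the job in, once; it reports no verdict.
The state is a dict: "clock": time; "q": joint angles; "joint_velocities": joint speeds; "tau": joint torques, N m; "tool_pos": TCP position; "tool_rot": TCP orientation; "ft_force": force on the tool from outside, world axes, zero at the start; "wrist_torque": the same for the moment, N m; "opening": opening from 0.0 (shut) to 1.0 (fully open).
Only numpy, scipy, OpenCV 4.12 (cv2) and the standard library are available. Lean on these libraries where they do the work, as an engineer would, in place of code of your own. Each camera call takes 0.05 s, during which the arm holds its last target.

## Working session

There is one attempt and no reset: what is moved stays moved. The work goes in short steps, Python scripts to look and compute and a tool call to move; the robot and the scene stay as the last step left them, time stands still between calls to the robot, and variables do not carry over. Pictures are saved under pics/ and viewed, and the job is handed in when it is done.

Besides the shell and the picture viewer there is one more tool, called after "Call:" as name(argument=value, ...) on one line, values as JSON. play_rows: Moves the arm, as the interface text tells. Its arguments: {"type":"object","properties":{"commands":{"type":"string"},"claw":{"type":"number"},"squeeze":{"type":"number"}},"required":["commands"]}

```bash
ls -la; mkdir -p pics
python3 - <<'E'
from bench import manip, eyes, order
import cv2,numpy as np
print(manip.observe())
for n in ("top","side"):
    p,d=eyes.get_image(n); cv2.imwrite(f"pics/{n}0.png",p[:,:,::-1]); np.save(f"pics/{n}0d.npy",d)
    c=eyes.camera_params(n); print(n,c); R=cv2.Rodrigues(np.array(c['rvec']))[0]; print(-R.T@np.array(c['tvec']).ravel())
E
```

```text
total 12
drwxr-xr-x  3 agent agent 4096 Dec  5 19:26 .
drwxr-xr-x 23 root  root  4096 Dec  5 19:26 ..
drwxr-xr-x  2 agent agent 4096 Dec  5 19:26 pics
{'clock': 0.0, 'q': array([ 1.03497558e+00,  1.50974702e-01,  1.43799265e+00,  5.49305085e-06,
        1.55379876e+00, -1.33981457e-01]), 'joint_velocities': array([-1.33530273e-03,  1.11816424e-03,  8.94113141e-04,  1.00537902e-03,
        2.03494760e-03,  9.61063280e-05]), 'tau': array([-2.93652141e-03, -7.13048387e+01, -5.70899928e+01, -6.06453614e-04,
        8.55425780e-03,  1.24716457e-04]), 'tool_pos': array([0.22478273, 0.52900351, 0.24170099]), 'tool_rot': array([ 2.61966578e+00,  1.73313987e+00, -1.66285965e-03]), 'ft_force': array([ 0.29199782, -0.27274582,  0.69101062]), 'wrist_torque': array([0.02409854, 0.01714351, 0.10666056]), 'opening': 1.003042113883697}
top {'mtx': array([[390.86320121,   0.        , 279.51523795],
       [  0.        , 390.86320121, 211.0396794 ],
       [  0.        ,   0.        ,   1.        ]]), 'rvec': array([ 2.14995517, -2.11786756,  0.14536356]), 'tvec': array([-0.00197117,  0.51831022,  1.06272271])}
[ 0.3504002  -0.01415706  1.12918032]
side {'mtx': array([[416.30868863,   0.        , 274.33427738],
       [  0.        , 416.30868863, 212.80378674],
       [  0.        ,   0.        ,   1.        ]]), 'rvec': array([ 2.06421687, -0.43428379,  0.25216949]), 'tvec': array([-0.4749931 ,  0.17633471,  0.92075611])}
[ 0.14799235 -0.83737316  0.61758291]
```

View pics/top0.png

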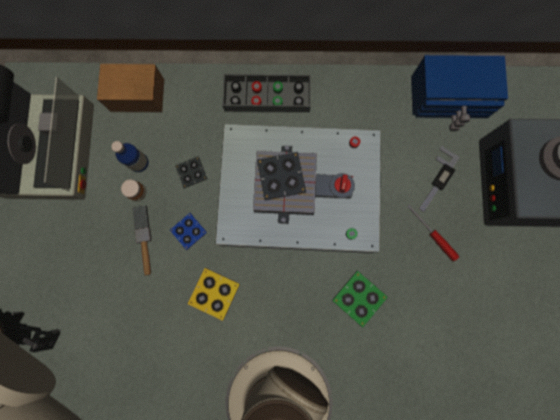

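View pics/side0.png

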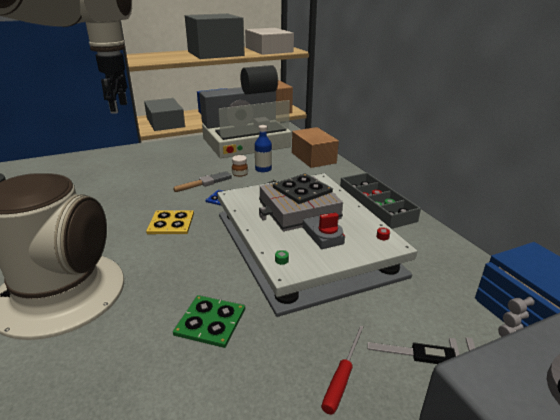

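Run:
```python
import cv2
a=cv2.imread('pics/top0.png')[110:310,190:450]
cv2.imwrite('pics/topcrop0.png',cv2.resize(a,None,fx=3,fy=3,interpolation=cv2.INTER_CUBIC))
```

```text
(no output)
```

View pics/topcrop0.png

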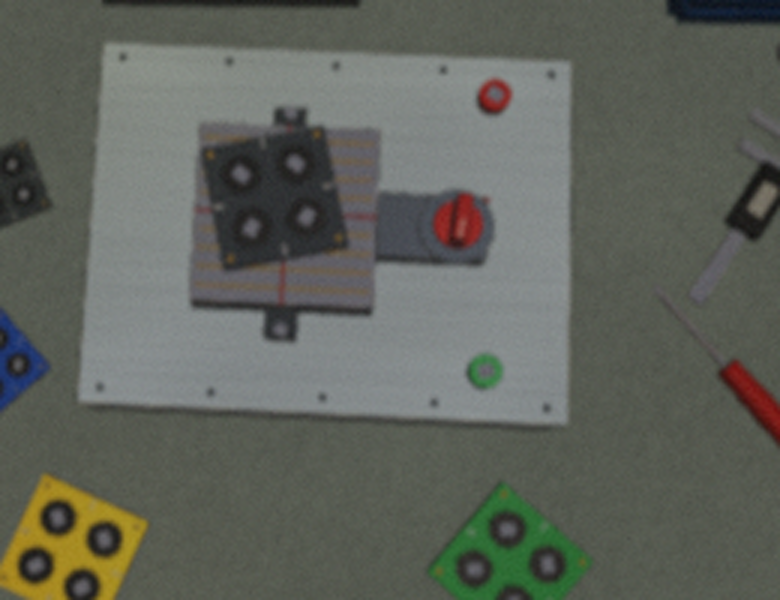

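Candidates, as pixels in the top view:
- the black plate on the chuck, at (281,176)
- a small black plate at (191,172)
- a blue plate at (188,231)
- a yellow plate at (214,294)
- a green plate at (360,298)

The carrier is the larger black one at (281,176), and it lies on the chuck. The knob is at (343,184). Next I'll measure with sub-pixel edge fits.

```bash
cat > h.py <<'E'
import cv2,numpy as np
from scipy.optimize import least_squares
from scipy.ndimage import map_coordinates
from bench import manip, eyes, order
def cam(n):
    c=eyes.camera_params(n); return np.array(c['mtx']),np.array(c['rvec']),np.array(c['tvec'])
def proj(n,P):
    K,r,t=cam(n); return cv2.projectPoints(np.asarray(P,float).reshape(-1,3),r,t,K,None)[0].reshape(-1,2)
def back(n,uv,z):
    K,r,t=cam(n); R=cv2.Rodrigues(r)[0]; C=-R.T@t.ravel()
    d=R.T@np.linalg.solve(K,np.array([uv[0],uv[1],1.])); return C+d*(z-C[2])/d[2]
def grab(n,k):
    return np.mean([eyes.get_image(n)[0].astype(float) for _ in range(k)],0)
def sq(p,h,z,sides=(0,1,2,3),m=25,lim=.85):
    c,s=np.cos(p[2]),np.sin(p[2]);R=np.array([[c,-s],[s,c]]);out=[]
    for k in sides:
        a=k*np.pi/2;n=np.array([np.cos(a),np.sin(a)]);t=np.array([-n[1],n[0]])
        for u in np.linspace(-lim,lim,m):
            out.append((k,np.array(p[:2])+R@(h*n+u*h*t),R@n))
    return out
def edges(n,g,p,h,z,w=.008,sign=None,**kw):
    "offset (m, along outward normal) of strongest gradient per sample"
    res=[]
    s=np.linspace(-w,w,65)
    for k,q,nn in sq(p,h,z,**kw):
        P=np.c_[q[0]+s*nn[0],q[1]+s*nn[1],np.full_like(s,z)]
        uv=proj(n,P); v=map_coordinates(g,[uv[:,1],uv[:,0]],order=1)
        v=np.convolve(np.pad(v,6,'edge'),np.ones(13)/13,'valid')
        d=np.gradient(v); 
        if sign: d=d*sign
        else: d=abs(d)
        d=np.clip(d,0,None); i=d.argmax()
        lo,hi=max(0,i-12),min(65,i+13); wgt=d[lo:hi]
        if wgt.sum()<=0: continue
        res.append((k,q,nn,(s[lo:hi]*wgt).sum()/wgt.sum(),d[i]))
    return res
def fit(n,g,p,h,z,iters=4,verbose=False,**kw):
    p=np.array(p,float)
    for it in range(iters):
        E=edges(n,g,p,h,z,w=[.010,.007,.005,.005,.005,.005][it],**kw)
        q=np.array([e[1] for e in E]);nn=np.array([e[2] for e in E]);o=np.array([e[3] for e in E])
        r=q-p[:2]
        # unknown shift dx,dy,dth and size dh
        A=np.c_[nn, nn[:,1]*r[:,0]-nn[:,0]*r[:,1], np.ones(len(o))]
        f=lambda x:A@x-o
        sol=least_squares(f,np.zeros(4),loss='soft_l1',f_scale=.0005)
        p+=sol.x[:3]
    res=f(sol.x)
    return p,sol.x[3],np.median(abs(res)),{k:np.median([e[3]for e in E if e[0]==k]) for k in range(4) if any(e[0]==k for e in E)}
E
python3 - <<'E'
from h import *
for n,k in(("top",4),("side",3)):
    g=grab(n,k); np.save(f"pics/{n}1.npy",g); cv2.imwrite(f"pics/{n}1.png",g[:,:,::-1])
g=np.load('pics/top1.npy')
f=lambda c:(190+c[0]/3,110+c[1]/3)
# chuck corners (crop) and carrier corners
ch=[back("top",f(c),.130) for c in[(200,123),(380,129),(373,310),(192,300)]]
ca=[back("top",f(c),.146) for c in[(201,146),(325,127),(348,246),(225,270)]]
print(np.round(ch,4),np.mean(ch,0)); print(np.round(ca,4),np.mean(ca,0))
kn=back("top",f((458,222)),.15);print(kn)
E
python3 - <<'E'
import cv2
a=cv2.imread('pics/top1.png')[140:230,240:370]
cv2.imwrite('pics/c1.png',cv2.resize(a,None,fx=6,fy=6,interpolation=cv2.INTER_CUBIC))
a=cv2.imread('pics/side1.png')[160:260,240:370]
cv2.imwrite('pics/c2.png',cv2.resize(a,None,fx=6,fy=6,interpolation=cv2.INTER_CUBIC))
E
```

```text
[[ 0.6646  0.0674  0.13  ]
 [ 0.661  -0.0915  0.13  ]
 [ 0.4996 -0.0858  0.13  ]
 [ 0.5062  0.0703  0.13  ]] [ 0.58285288 -0.00990329  0.13      ]
[[ 0.639   0.0647  0.146 ]
 [ 0.6572 -0.0426  0.146 ]
 [ 0.5522 -0.0632  0.146 ]
 [ 0.53    0.0415  0.146 ]] [5.94589292e-01 9.31753652e-05 1.46000000e-01]
[ 0.57343873 -0.15647323  0.15      ][ WARN:0@5.294] global loadsave.cpp:1063 imwrite_ Unsupported depth image for selected encoder is fallbacked to CV_8U.
```

View pics/c1.png

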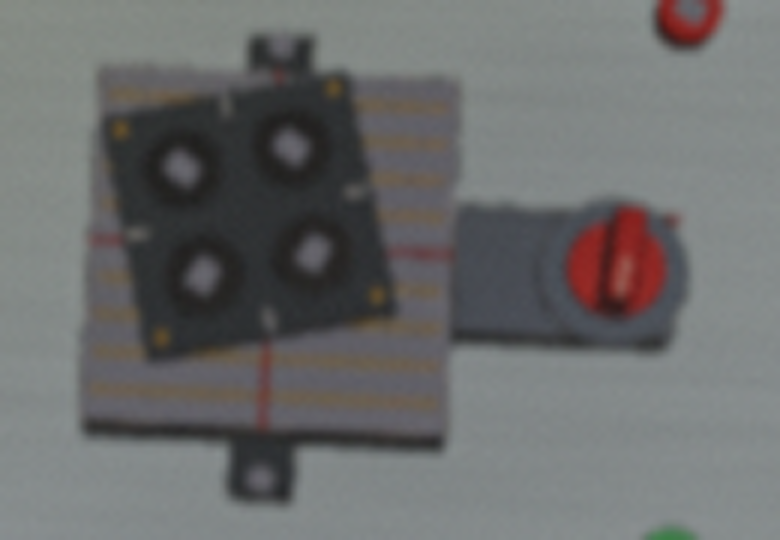

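View pics/c2.png

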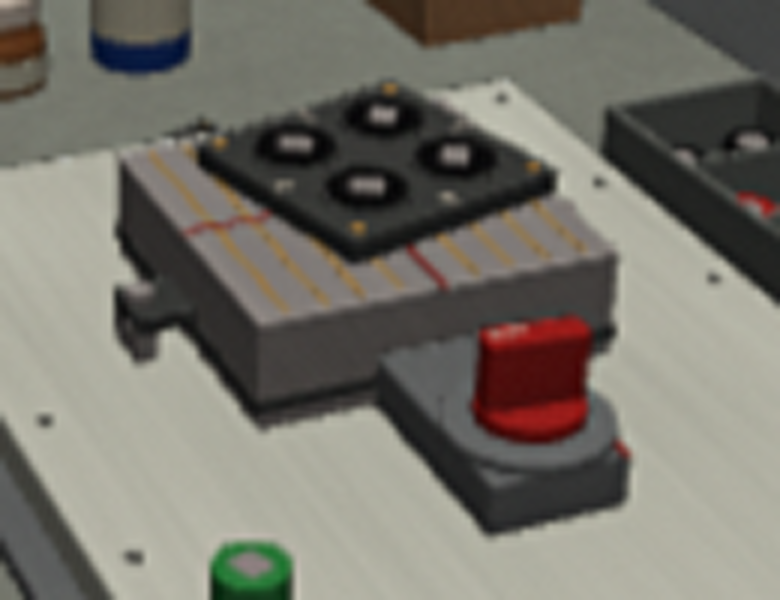

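```bash
cat >> h.py <<'E'
def discs(n,g,p,z=.149):
    "centroid of dark/bright discs -> mean of black ring region via template of the bright faces"
    c,s=np.cos(p[2]),np.sin(p[2]);R=np.array([[c,-s],[s,c]]);out=[]
    gg=g.mean(2)
    for sx in(1,-1):
        for sy in(1,-1):
            q=np.array(p[:2])+R@(np.array([sx,sy])*.024)
            def cost(d):
                # radial ring gradient: black disc r 17.5 outer bounds plate tone
                a=np.linspace(0,2*np.pi,48,endpoint=False)
                def ring(r):
                    P=np.c_[q[0]+d[0]+r*np.cos(a),q[1]+d[1]+r*np.sin(a),np.full(48,z)]
                    uv=proj(n,P);return map_coordinates(gg,[uv[:,1],uv[:,0]],order=1)
                return ring(.0155).mean()-ring(.021).mean()-ring(.003).mean()*1.0+0*ring(.01).mean()
            from scipy.optimize import minimize
            r=minimize(cost,[0,0],method='Nelder-Mead',options=dict(initial_simplex=np.array([[0,0],[.003,0],[0,.003]]),xatol=1e-5))
            out.append((q+r.x-R@(np.array([sx,sy])*.024)))
    C=np.array(out)
    Q=[C[i]+R@(np.array(v)*.024) for i,v in enumerate([(1,1),(1,-1),(-1,1),(-1,-1)])]
    M=np.mean(Q,0); ang=np.mean([np.angle(np.exp(1j*(np.arctan2(*(Q[i]-M)[::-1])-np.arctan2(v[1],v[0])))) for i,v in enumerate([(1,1),(1,-1),(-1,1),(-1,-1)])])
    return M[0],M[1],ang
def redlines(g,p,h=.075,z=.130,inner=.05):
    "points of red along expected lines -> offsets in chuck frame"
    r=g[:,:,0]-.5*(g[:,:,1]+g[:,:,2]); c,s=np.cos(p[2]),np.sin(p[2]);R=np.array([[c,-s],[s,c]]);out={}
    w=np.linspace(-.008,.008,65)
    for name,n in(('+x',(1,0)),('-x',(-1,0)),('+y',(0,1)),('-y',(0,-1))):
        n=np.array(n);t=np.array([abs(n[1]),abs(n[0])])
        L=[]
        for u in np.linspace(inner,h,40):
            P=np.array([np.r_[np.array(p[:2])+R@(u*n+x*t),z] for x in w]);uv=proj("top",P)
            v=map_coordinates(r,[uv[:,1],uv[:,0]],order=1); v=v-np.median(v)
            if v.max()<8: continue
            v=np.where(v>.35*v.max(),v,0); L.append((u,(w*v).sum()/v.sum()*1e3))
        if len(L)>4: out[name]=(len(L),np.round(np.mean([l[0] for l in L])*1e3),round(np.median([l[1] for l in L]),2))
    return out
E
python3 - <<'E'
from h import *
g=np.load('pics/top1.npy');gr=g.mean(2)
p0=[.583,-.010,-.03]
for s in [(0,1,3),(0,1,2,3)]:
    pc=fit("top",gr,p0,.08,.130,sides=s); print('chuck',s,pc)
for z in(.144,.146):
    pk=fit("top",gr,[.5946,0,.18],.055,z,sign=1); print('carr',pk)
print('discs',discs("top",g,pk[0]))
print(redlines(g,pc[0]))
gs=np.load('pics/side1.npy').mean(2)
print('side', fit("side",gs,pk[0],.055,.146,sides=(0,1),m=25))
E
```

```text
chuck (0, 1, 3) (array([ 0.58404759, -0.00780495, -0.03994922]), np.float64(0.0001641798592348623), np.float64(0.0007772999346100491), {0: np.float64(0.00033369283552488584), 1: np.float64(6.820760393944169e-05), 3: np.float64(0.00013490672829899456)})
chuck (0, 1, 2, 3) (array([ 0.58145141, -0.00776283, -0.04133319]), np.float64(0.0010633448433587935), np.float64(0.001595020153373114), {0: np.float64(0.0025023257821301785), 1: np.float64(0.0002393986026354053), 2: np.float64(0.003047321325144691), 3: np.float64(7.719596426439157e-05)})
carr (array([0.59507398, 0.00195614, 0.20975244]), np.float64(0.00045409954824932475), np.float64(0.000597012776663742), {0: np.float64(0.0008106458302075853), 1: np.float64(0.0002458754334783939), 2: np.float64(0.0006858629773174149), 3: np.float64(0.00029185157591332954)})
carr (array([0.59458011, 0.00191481, 0.20980636]), np.float64(0.0003374196489951103), np.float64(0.00056355717902682), {0: np.float64(0.0006596307205822625), 1: np.float64(0.00010495048312736806), 2: np.float64(0.0005382568240802371), 3: np.float64(0.00013067996793858253)})
discs (np.float64(0.5960741173575234), np.float64(0.0020559989843886824), np.float64(0.20848321845703904))
{'-x': (40, np.float64(62.0), np.float64(-0.75)), '+y': (17, np.float64(70.0), np.float64(2.89)), '-y': (38, np.float64(63.0), np.float64(4.27))}
side (array([ 0.59448602, -0.00695613,  0.21033944]), np.float64(-0.016543590418488824), np.float64(0.0023729986717714877), {0: np.float64(0.0008577857884207929), 1: np.float64(0.001767172435119408)})
```

```bash
cat >> h.py <<'E'
def line_fit(n,g,p,hx,hy,z,k,w=.006,sign=1,lim=.85,m=60):
    "per-side: returns offset at mid (m, outward) and slope (rad)"
    c,s=np.cos(p[2]),np.sin(p[2]);R=np.array([[c,-s],[s,c]])
    a=k*np.pi/2;nn=np.array([np.cos(a),np.sin(a)]);t=np.array([-nn[1],nn[0]])
    h,ht=(hx,hy) if k%2==0 else (hy,hx); S=np.linspace(-w,w,97);U=np.linspace(-lim,lim,m)*ht;O=[]
    for u in U:
        B=[np.array(p[:2])+R@((h+x)*nn+u*t) for x in S];uv=proj(n,np.c_[np.array(B),np.full(97,z)])
        v=map_coordinates(g,[uv[:,1],uv[:,0]],order=1);v=np.convolve(np.pad(v,8,'edge'),np.ones(17)/17,'valid')
        d=np.clip(np.gradient(v)*sign,0,None);i=d.argmax();lo,hi=max(0,i-16),min(97,i+17);O.append((S[lo:hi]*d[lo:hi]).sum()/(d[lo:hi].sum()+1e-9))
    O=np.array(O);r=least_squares(lambda x:x[0]+x[1]*U-O,[0,0],loss='soft_l1',f_scale=.0004)
    return r.x[0]*1e3,r.x[1],np.median(abs(r.fun))*1e3
E
python3 - <<'E'
from h import *
g=np.load('pics/top1.npy');gr=g.mean(2)
p=[.584,-.0078,-.035]
print('chuck');
for k,s in((0,1),(1,1),(2,-1),(3,1)): print(k,np.round(line_fit("top",gr,p,.08,.08,.13,k,sign=s),4))
c,s=np.cos(p[2]),np.sin(p[2]); q=[p[0]+s*.04,p[1]-c*.04,p[2]]
print('plate',q)
for k in range(4): print(k,np.round(line_fit("top",gr,q,.17,.22,.08,k,sign=-1,w=.01),4))
print(redlines(g,p))
for z in (.146,):
  for k in range(4): print('car',k,np.round(line_fit("top",gr,[.5946,.0019,.2098],.055,.055,z,k,sign=1),4))
E
```

```text
chuck
0 [-0.0154 -0.      1.0101]
1 [0.1836 0.008  0.6955]
2 [-0.892  -0.0036  0.5244]
3 [ 1.5735e+00 -1.7000e-03  1.7704e+00]
plate [np.float64(0.5826002858158266), np.float64(-0.047775502500939544), -0.035]
0 [-0.587  -0.0035  0.2824]
1 [-1.7234 -0.0025  0.335 ]Traceback (most recent call last):
  File "<stdin>", line 8, in <module>
  File "h.py", line 91, in line_fit
    B=[np.array(p[:2])+R@((h+x)*nn+u*t) for x in S];uv=proj(n,np.c_[np.array(B),np.full(97,z)])
                                                       ~~~~^^^^^^^^^^^^^^^^^^^^^^^^^^^^^^^^^^^^
  File "h.py", line 8, in proj
    K,r,t=cam(n); return cv2.projectPoints(np.asarray(P,float).reshape(-1,3),r,t,K,None)[0].reshape(-1,2)
          ~~~^^^
  File "h.py", line 6, in cam
    c=eyes.camera_params(n); return np.array(c['mtx']),np.array(c['rvec']),np.array(c['tvec'])
ValueError: time passes only in moves, steps and waits
```

```bash
python3 - <<'E'
s=open('h.py').read()
s=s.replace("""def cam(n):
    c=eyes.camera_params(n); return np.array(c['mtx']),np.array(c['rvec']),np.array(c['tvec'])""",
"""_c={}
def cam(n):
    if n not in _c:
        c=eyes.camera_params(n); _c[n]=(np.array(c['mtx']),np.array(c['rvec']),np.array(c['tvec']))
    return _c[n]""")
open('h.py','w').write(s)
E
python3 - <<'E'
from h import *
g=np.load('pics/top1.npy');gr=g.mean(2)
p=[.584,-.0078,-.035]
c,s=np.cos(p[2]),np.sin(p[2]); q=[p[0]+s*.04,p[1]-c*.04,p[2]]
for k in range(4): print(k,np.round(line_fit("top",gr,q,.17,.22,.08,k,sign=-1,w=.01),4))
print(redlines(g,p))
for k in range(4): print('car',k,np.round(line_fit("top",gr,[.5946,.0019,.2098],.055,.055,.146,k,sign=1),4))
print(manip.observe()['clock'])
E
```

```text
0 [-0.587  -0.0035  0.2824]
1 [-1.7234 -0.0025  0.335 ]
2 [-1.5142 -0.003   0.2198]
3 [-1.0689 -0.0072  0.2688]
{'-x': (40, np.float64(62.0), np.float64(-0.4)), '+y': (17, np.float64(70.0), np.float64(0.77)), '-y': (38, np.float64(63.0), np.float64(1.27))}
car 0 [0.6102 0.008  0.6901]
car 1 [ 0.0703 -0.0035  0.5474]
car 2 [ 6.619e-01 -4.000e-04  4.007e-01]
car 3 [ 0.0745 -0.0051  0.4299]
0.45
```

Measurements:
- Cross is at about (0.5847, -0.0079) with yaw -0.0315. The plate edges and the red lines agree on this.
- Carrier is at about (+10, +10) mm and +0.24 rad relative to the cross.

Plan: square the carrier by pushing with both opened fingertips on the far edge, then push on the left edge. First I'll move over the far side.

Call:
play_rows(commands="-0.0255 0.0529 0 0 0 0;-0.0255 0.0529 0 0 0 0;-0.0255 0.0529 0 0 0 0;-0.0255 0.0529 0 0 0 0;-0.0255 0.0529 0 0 0 0;-0.0255 0.0529 0 0 0 0;-0.0255 0.0529 0 0 0 0;-0.0255 0.0529 0 0 0 0;-0.0255 0.0529 0 0 0 0;-0.0255 0.0529 0 0 0 0;-0.0255 0.0529 0 0 0 0;-0.0255 0.0529 0 0 0 0;0 0 0 0 0 -0.883;0 0 0 0 0 -0.883;0 0 0 0 0 -0.883;0 0 0 0 0 -0.883;0 0 0 0 0 0;0 0 0 0 0 0", claw=0.066)

```text
clock: 2.7
tool_pos: [0.6894, -0.0007, 0.2423]
tool_rot: [-2.259, -2.183, 0.0]
ft_force: [-0.5, -0.2, -0.7]
opening: 0.771
```

```bash
cat >> h.py <<'E'
CR=np.array([.5847,-.0079]);YAW=-.0315
def where(v=True):
    o=manip.observe();R=cv2.Rodrigues(np.array(o['tool_rot']))[0]
    c,s=np.cos(YAW),np.sin(YAW);Rc=np.array([[c,-s],[s,c]])
    l=Rc.T@(o['tool_pos'][:2]-CR); f=Rc.T@o['ft_force'][:2]
    print('t',round(o['clock'],2),'chuck-frame mm',np.round(l*1e3,2),'z',round(o['tool_pos'][2]*1e3,2),'yaw x',round(np.arctan2(R[1,0],R[0,0])-YAW,4),'tilt',np.round(R[2,:2],4),'F',np.round(f,2),round(o['ft_force'][2],2),'open',round(o['opening']*85.4,1),'q6',round(o['q'][5],2))
E
python3 -c "
from h import *
where()"
```

```text
t 2.7 chuck-frame mm [104.45  10.53] z 242.25 yaw x 1.5682 tilt [-0.0001 -0.0002] F [-0.47 -0.18] -0.72 open 65.9 q6 -1.65
```

Call:
play_rows(commands="0 0 0.03 0 0 -0.025;0 0 0.03 0 0 0;0 0 0.03 0 0 0;0 0 0.0095 0 0 0;0 0 0 0 0 0;0 0 0 0 0 0")

```text
clock: 3.45
tool_pos: [0.69, -0.0008, 0.1443]
tool_rot: [2.253, 2.187, 0.002]
ft_force: [0.0, 0.2, 0.9]
opening: 0.775
```

Run:
```python
from h import *
where()
g=grab("side",2);a=g[140:240,260:390,::-1]
cv2.imwrite('pics/s2.png',cv2.resize(a.astype(np.uint8),None,fx=6,fy=6,interpolation=cv2.INTER_CUBIC))
c,s=np.cos(YAW),np.sin(YAW)
# project expected right-finger tip outlines (chuck frame x 104+-11, y 10-33..-47.5) at z .138
for z in(.130,.138,.15):
    P=[[CR[0]+c*x-s*y,CR[1]+s*x+c*y,z] for x,y in((93,-37.5),(115,-37.5),(93,-23),(93,57.5))]
    P=[[CR[0]+(c*x-s*y)/1e3,CR[1]+(s*x+c*y)/1e3,z] for x,y in((93,-37.5),(115,-37.5),(93,-23),(93,57.5))]
    print(z,np.round((proj("side",P)-[260,140])*6))
```

```text
t 3.45 chuck-frame mm [105.    10.46] z 144.3 yaw x 1.5727 tilt [-0.0003  0.0018] F [-0.    0.19] 0.92 open 66.1 q6 -1.65
0.13 [[474. 318.]
 [519. 309.]
 [457. 303.]
 [369. 227.]]
0.138 [[475. 301.]
 [521. 292.]
 [458. 286.]
 [370. 211.]]
0.15 [[478. 275.]
 [523. 266.]
 [460. 261.]
 [372. 187.]]
```

View pics/s2.png

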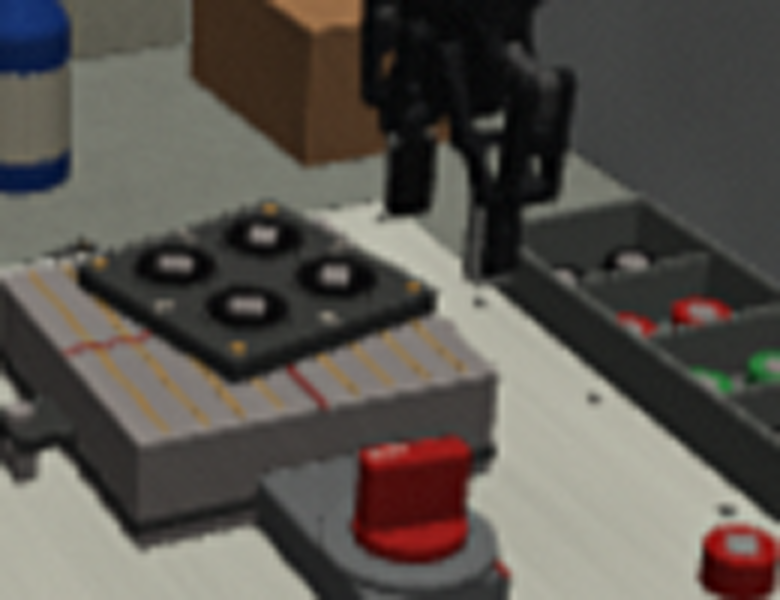

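Call:
play_rows(commands="0 0 0.004 0 0 0.018;0 -0.002 0.0033 0 0 0;0 -0.004 0 0 0 0;0 -0.004 0 0 0 0;0 -0.003 0 0 0 0;0 -0.002 0 0 0 0;0 -0.0015 0 0 0 0;0 -0.0015 0 0 0 0;0 -0.0015 0 0 0 0;0 -0.0015 0 0 0 0;0 0 0 0 0 0")

```text
clock: 4.92
tool_pos: [0.6685, -0.0001, 0.1356]
tool_rot: [2.256, 2.186, 0.0]
ft_force: [3.5, -0.7, 1.5]
opening: 0.775
```

```bash
python3 -c "
from h import *
where()"
```

```text
t 4.92 chuck-frame mm [83.51 10.45] z 135.59 yaw x 1.5711 tilt [-0.0001  0.0003] F [ 3.49 -0.56] 1.52 open 66.2 q6 -1.65
```

Call:
play_rows(commands="0 -0.0015 -0.001 0 0 0;0 -0.0015 0 0 0 0;0 -0.0015 0 0 0 0;0 -0.0015 0 0 0 0")

```text
clock: 5.42
tool_pos: [0.6624, 0.0, 0.1364]
tool_rot: [2.256, 2.186, -0.0]
ft_force: [4.1, -1.4, -0.4]
opening: 0.772
```

```bash
python3 -c "
from h import *
where()"
```

```text
t 5.42 chuck-frame mm [77.36 10.35] z 136.45 yaw x 1.571 tilt [-0.0002 -0.    ] F [ 4.14 -1.28] -0.36 open 66.0 q6 -1.66
```

Call:
play_rows(commands="0 -0.0015 0 0 0 0;0 -0.0015 0 0 0 0;0 -0.0015 0 0 0 0")

```text
clock: 5.8
tool_pos: [0.6579, 0.0002, 0.1365]
tool_rot: [2.256, 2.186, -0.0]
ft_force: [3.6, -2.2, -2.1]
opening: 0.773
```

```bash
cat > look.py <<'E'
from h import *
import sys
where()
n=sys.argv[1]
g=grab("top",int(sys.argv[2]) if len(sys.argv)>2 else 2);np.save(f'pics/{n}.npy',g)
a=g[130:230,240:370,::-1].astype(np.uint8);cv2.imwrite(f'pics/{n}.png',cv2.resize(a,None,fx=6,fy=6,interpolation=cv2.INTER_CUBIC))
E
python3 look.py p1
```

```text
t 5.8 chuck-frame mm [72.89 10.39] z 136.54 yaw x 1.5711 tilt [-0.0002  0.0001] F [ 3.7 -2.1] -2.05 open 66.0 q6 -1.66
```

View pics/p1.png

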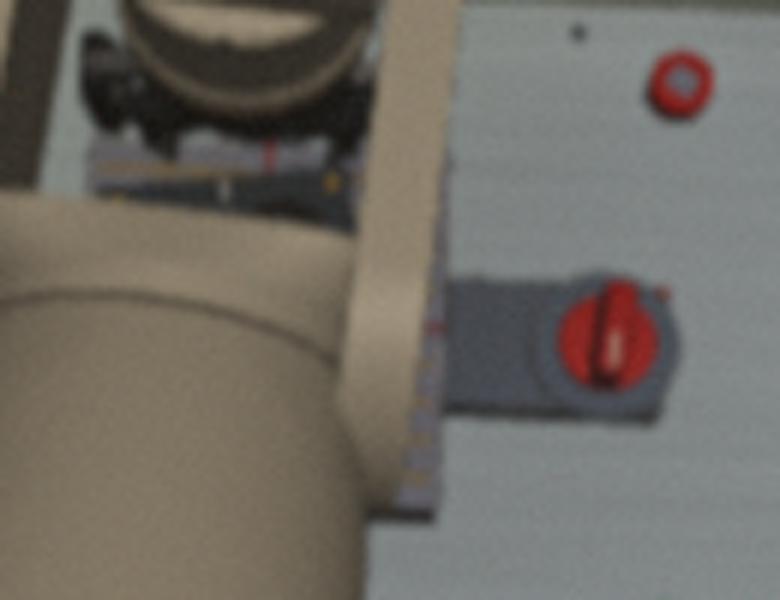

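Call:
play_rows(commands="0 -0.0015 0 0 0 0;0 -0.0015 0 0 0 0;0 -0.0015 0 0 0 0;0 -0.0015 0 0 0 0")

```text
clock: 6.4
tool_pos: [0.6519, 0.0004, 0.1366]
tool_rot: [2.256, 2.186, -0.0]
ft_force: [4.5, -2.1, -0.1]
opening: 0.776
```

```bash
python3 -c "
from h import *
where()"
```

```text
t 6.4 chuck-frame mm [66.9  10.44] z 136.56 yaw x 1.5711 tilt [-0.0002  0.0001] F [ 4.6  -1.91] -0.09 open 66.3 q6 -1.66
```

Call:
play_rows(commands="0 -0.0015 0 0 0 0;0 -0.0015 0 0 0 0;0 -0.0015 0 0 0 0")

```text
clock: 6.78
tool_pos: [0.6474, 0.0005, 0.1365]
tool_rot: [2.256, 2.186, -0.0]
ft_force: [3.6, -4.0, 0.4]
opening: 0.773
```

```bash
python3 -c "
from h import *
where()
g=grab('side',1)[150:250,230:360,::-1]
cv2.imwrite('pics/s3.png',cv2.resize(g.astype(np.uint8),None,fx=6,fy=6,interpolation=cv2.INTER_CUBIC))
where()"
```

```text
t 6.78 chuck-frame mm [62.38 10.38] z 136.54 yaw x 1.5711 tilt [-0.0002  0.    ] F [ 3.75 -3.91] 0.43 open 66.0 q6 -1.66
t 6.83 chuck-frame mm [62.26 10.4 ] z 136.58 yaw x 1.5711 tilt [-0.0002 -0.    ] F [ 4.55 -2.26] 0.94 open 65.9 q6 -1.66
```

View pics/s3.png

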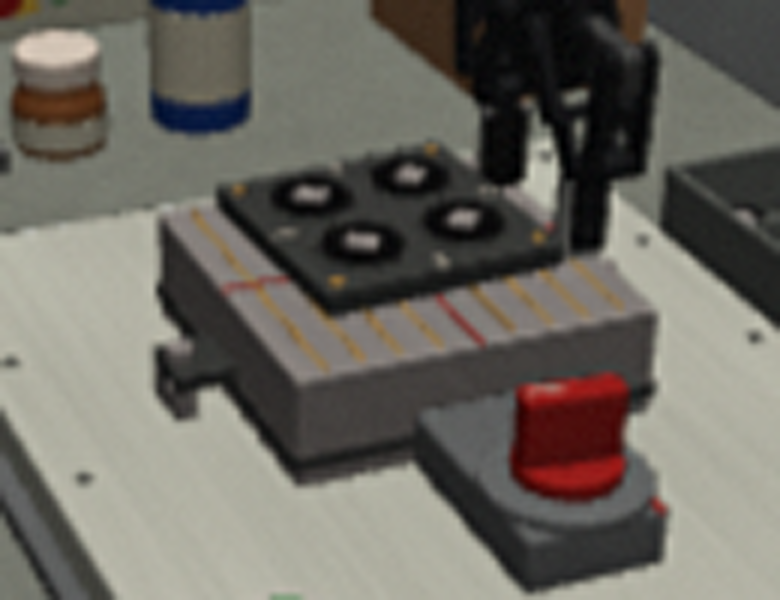

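Call:
play_rows(commands="0 0.004 0 0 0 0;0 0.008 0 0 0 0;0 0 -0.05 0 0 0;0.05 -0.036 0 0 0 0;0.05 -0.036 0 0 0 0;0 0 0 0 0 1;0 0 0 0 0 1;0 0 0 0 0 1;0 0 0 0 0 1;0 0 0 0 0 1;0 0 0 0 0 1;0 0 0 0 0 1;0 0 0 0 0 1;0 0 0 0 0 1;0 0 0 0 0 1;0 0 0 0 0 1;0 0 0 0 0 1;0 0 0 0 0 1;0 0 0 0 0 1;0 0 0 0 0 1")

```text
clock: 9.32
tool_pos: [0.5909, 0.1026, 0.1863]
tool_rot: [-3.141, 0.054, 0.001]
ft_force: [0.0, -0.1, -0.1]
opening: 0.778
```

```bash
python3 look.py p2 3
python3 - <<'E'
from h import *
g=grab('side',3);np.save('pics/s4.npy',g);g=g[150:250,230:360,::-1]
cv2.imwrite('pics/s4.png',cv2.resize(g.astype(np.uint8),None,fx=6,fy=6,interpolation=cv2.INTER_CUBIC))
E
```

```text
t 9.32 chuck-frame mm [  2.71 110.63] z 186.31 yaw x -0.0031 tilt [-0.0007 -0.    ] F [ 0.03 -0.06] -0.11 open 66.4 q6 0.08
```

View pics/p2.png

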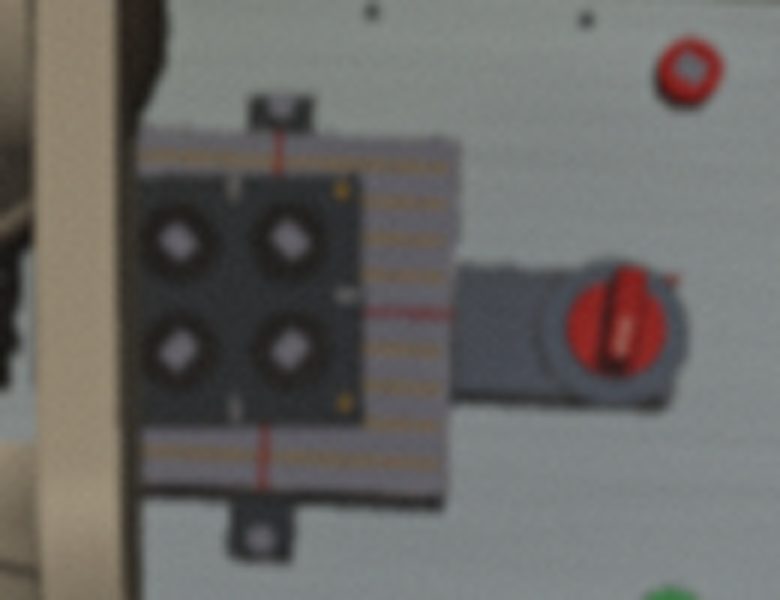

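View pics/s4.png

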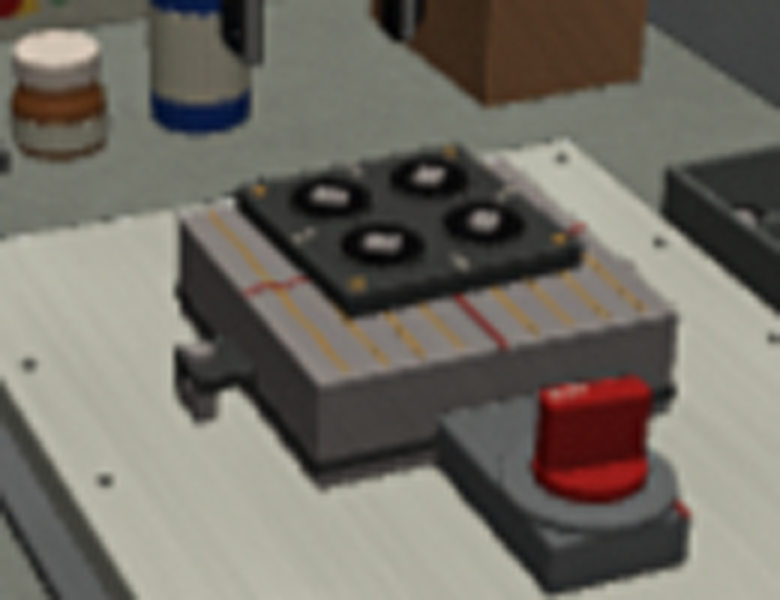

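```bash
cat >> h.py <<'E'
def rel(p):
    c,s=np.cos(YAW),np.sin(YAW);Rc=np.array([[c,-s],[s,c]]);l=Rc.T@(np.array(p[:2])-CR);return np.round([l[0]*1e3,l[1]*1e3,p[2]-YAW],4)
def world(x,y):
    c,s=np.cos(YAW),np.sin(YAW);return CR+np.array([c*x-s*y,s*x+c*y])/1e3
E
python3 - <<'E'
from h import *
g=np.load('pics/p2.npy');gr=g.mean(2)
for y0,th in((.008,-.02),(.009,0.0)):
    w=world(4,y0*1e3)
    p=np.array([w[0],w[1],th])
    r=[line_fit("top",gr,p,.055,.055,.146,k,sign=1,lim=l,w=.008) for k,l in((0,.5),(2,.5),(3,.85))]
    print(rel(p),np.round(r,4).tolist())
    d=discs("top",g,p);print('discs',rel(d))
print(redlines(g,[CR[0],CR[1],YAW],inner=.062))
gs=np.load('pics/s4.npy')
print('side discs',rel(discs("side",gs,p)))
s1=np.load('pics/side1.npy');print('side discs initial',rel(discs("side",s1,[.595,.0019,.2098])))
E
```

```text
[4.     8.     0.0115] [[-3.9638, -0.0288, 0.077], [5.0847, -0.0326, 0.1268], [-5.8902, -0.0119, 0.0592]]
discs [ 0.0247 15.4639  0.0539]
[4.     9.     0.0315] [[-4.034, -0.0081, 0.0699], [5.1564, -0.0175, 0.1138], [-5.5814, -0.0096, 0.1261]]
discs [ 0.0269 15.4633  0.0539]
{'+x': (40, np.float64(68.0), np.float64(-0.19)), '-x': (40, np.float64(68.0), np.float64(-0.08)), '-y': (40, np.float64(68.0), np.float64(0.21))}
side discs [-1.2939 12.3077  0.0503]
side discs initial [10.0469  6.6004  0.2447]
```

Call:
play_rows(commands="-0.003 0 0.0245 0 0 -0.03;0 0 0.0248 0 0 0;0 0.01 0 0 0 0;0 0.007 0 0 0 0;0 0.004 0 0 0 0;0 0.002 0 0 0 0;0 0.0015 0 0 0 0;0 0.0015 0 0 0 0;0 0.0015 0 0 0 0;0 0.0015 0 0 0 0;0 0.0015 0 0 0 0;0 0.0015 0 0 0 0")

```text
clock: 11.12
tool_pos: [0.5867, 0.0706, 0.1372]
tool_rot: [-3.141, 0.044, 0.0]
ft_force: [-0.1, 3.5, -0.2]
opening: 0.773
```

```bash
python3 -c "
from h import *
where()"
```

```text
t 11.12 chuck-frame mm [-0.47 78.53] z 137.18 yaw x 0.0036 tilt [-0.0001 -0.0002] F [-0.23  3.52] -0.24 open 66.0 q6 0.02
```

Call:
play_rows(commands="0 0.0015 0 0 0 0.03;0 0.0015 0 0 0 0;0 0.0015 0 0 0 0;0 0.0015 0 0 0 0;0 0.0015 0 0 0 0;0 0.0015 0 0 0 0;0 0.0015 0 0 0 0")

```text
clock: 12.0
tool_pos: [0.5864, 0.06, 0.1372]
tool_rot: [-3.141, 0.049, 0.0]
ft_force: [1.9, 4.4, -0.7]
opening: 0.772
```

```bash
python3 -c "
from h import *
where()"
```

```text
t 12.0 chuck-frame mm [-0.47 67.96] z 137.19 yaw x 0.0003 tilt [-0.0001 -0.0001] F [1.74 4.47] -0.69 open 65.9 q6 0.0
```

Call:
play_rows(commands="0 0.0015 0 0 0 0;0 0.0015 0 0 0 0;0 0.001 0 0 0 0;0 0 0 0 0 0")

```text
clock: 12.5
tool_pos: [0.5863, 0.056, 0.1372]
tool_rot: [-3.141, 0.049, 0.0]
ft_force: [0.6, 4.9, 0.0]
opening: 0.77
```

```bash
python3 -c "
from h import *
where()
g=grab('side',3);np.save('pics/s5.npy',g)
where()"
```

```text
t 12.5 chuck-frame mm [-0.45 63.94] z 137.23 yaw x 0.0002 tilt [-0.     -0.0001] F [0.46 4.87] 0.03 open 65.7 q6 -0.0
t 12.65 chuck-frame mm [-0.49 64.  ] z 137.17 yaw x 0.0003 tilt [-0.0001 -0.    ] F [0.36 5.46] 0.02 open 66.0 q6 -0.0
```

Call:
play_rows(commands="0 -0.004 0 0 0 0;0 -0.01 0 0 0 0;0 -0.04 0 0 0 0;0 -0.05 0 0 0 0;0 0 0 0 0 0;0 0 0 0 0 0;0 0 0 0 0 0;0 0 0 0 0 0;0 0 0 0 0 0")

```text
clock: 13.78
tool_pos: [0.5896, 0.1595, 0.1373]
tool_rot: [3.141, -0.05, 0.0]
ft_force: [-0.2, -0.2, -0.5]
opening: 0.775
```

```bash
python3 look.py p3 3
cat > meas.py <<'E'
from h import *
import sys
def meas(g,x0=0,y0=0,th0=0,sides=(0,1,2,3)):
    gr=g.mean(2);w=world(x0,y0);p=np.array([w[0],w[1],th0+YAW])
    for it in range(3):
        R={k:line_fit("top",gr,p,.055,.055,.146,k,sign=1,lim=.8,w=[.008,.005,.004][it]) for k in sides}
        dth=-np.median([R[k][1] for k in sides])
        dx=(R[0][0]-R[2][0])/2e3; dy=(R[1][0]-R[3][0])/2e3 if 1 in R else (.0003-R[3][0]/1e3)
        c,s=np.cos(p[2]),np.sin(p[2]);p=p+[c*dx-s*dy,s*dx+c*dy,dth]
    print('edges',rel(p),{k:np.round(v,4).tolist() for k,v in R.items()}); 
    print('discs',rel(discs("top",g,p))); print('red',redlines(g,[*CR,YAW],inner=.062))
    return p
if __name__=='__main__':
    meas(np.load(f'pics/{sys.argv[1]}.npy'),*map(float,sys.argv[2:5]))
E
python3 meas.py p3 0 3 0
```

```text
t 13.78 chuck-frame mm [ -0.39 167.45] z 137.26 yaw x -0.0005 tilt [0.     0.0001] F [-0.17 -0.16] -0.48 open 66.2 q6 0.17
edges [-2.983e+00  7.191e+00 -4.000e-03] {0: [0.5003, -0.0246, 0.7325], 1: [0.0555, 0.0037, 0.5328], 2: [0.5073, 0.0058, 0.8099], 3: [0.0223, -0.0041, 0.6437]}
discs [-1.4636e+00  7.2449e+00  9.0000e-04]
red {'+x': (40, np.float64(68.0), np.float64(-0.25)), '-x': (40, np.float64(68.0), np.float64(-0.16)), '+y': (37, np.float64(69.0), np.float64(0.31)), '-y': (40, np.float64(68.0), np.float64(0.31))}
```

View pics/p3.png

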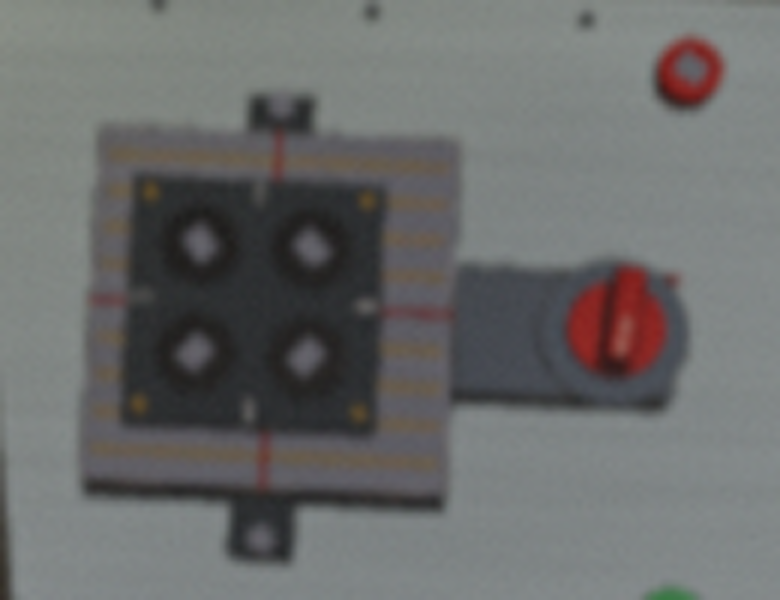

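```bash
cat >> h.py <<'E'
def pins(g,p,r0=.048,z=.146,rad=.0045):
    "orange corner pins: refine around expected, return pose"
    o=(g[:,:,0]-g[:,:,2]);c,s=np.cos(p[2]),np.sin(p[2]);R=np.array([[c,-s],[s,c]]);out=[]
    for v in((1,1),(1,-1),(-1,1),(-1,-1)):
        q=np.array(p[:2])+R@(np.array(v)*r0)
        for it in range(4):
            X,Y=np.meshgrid(np.linspace(-rad,rad,31),np.linspace(-rad,rad,31));m=X**2+Y**2<rad**2
            P=np.c_[q[0]+X[m],q[1]+Y[m],np.full(m.sum(),z)];uv=proj("top",P)
            w=map_coordinates(o,[uv[:,1],uv[:,0]],order=1);w=np.clip(w-np.percentile(w,40),0,None)
            q=(P[:,:2]*w[:,None]).sum(0)/w.sum()
        out.append(q)
    Q=np.array(out);M=Q.mean(0)
    ang=np.mean([np.angle(np.exp(1j*(np.arctan2(*(Q[i]-M)[::-1])-np.arctan2(v[1],v[0])))) for i,v in enumerate([(1,1),(1,-1),(-1,1),(-1,-1)])])
    return np.r_[M,ang],np.linalg.norm(Q-M,axis=1)/2**.5
E
python3 - <<'E'
from h import *
from meas import *
g=np.load('pics/p3.npy')
f=lambda c:(240+(c[0]+.5)/6-.5,130+(c[1]+.5)/6-.5)
for n,L in(('pins',[(151,192),(367,200),(139,403),(358,413)]),('ticks',[(260,193),(143,295),(366,306),(249,410)])):
    print(n,rel(np.r_[np.mean([back('top',f(c),.146)[:2] for c in L],0),0]))
w=world(-1.5,7.2)
for r in (.046,.048):
    for rad in(.004,.006):
        p,d=pins(g,[*w,YAW],r,rad=rad);print(rel(p),np.round(d*1e3,2))
g=np.load('pics/top1.npy');p,d=pins(g,[.5955,.002,.209]);print('init',rel(p),d*1e3)
print(redlines(np.load('pics/p3.npy'),[*CR,YAW],inner=.062))
E
```

```text
pins [-1.4588  7.0073  0.0315]
ticks [-1.161   6.6842  0.0315]
[-1.4903e+00  7.0931e+00  1.0000e-03] [46.9  46.91 47.   46.87]
[-1.4999e+00  7.0752e+00  5.0000e-04] [46.93 46.9  47.   46.87]
[-1.4903e+00  7.0931e+00  1.0000e-03] [46.9  46.91 47.   46.87]
[-1.4999e+00  7.0752e+00  5.0000e-04] [46.93 46.9  47.   46.87]
init [11.4888 10.1542  0.2423] [46.96866509 46.93866927 46.84757637 46.94611423]
{'+x': (40, np.float64(68.0), np.float64(-0.25)), '-x': (40, np.float64(68.0), np.float64(-0.16)), '+y': (37, np.float64(69.0), np.float64(0.31)), '-y': (40, np.float64(68.0), np.float64(0.31))}
```

Call:
play_rows(commands="-0.0015 0.04 0 0 0 0.0;0 0.035 0 0 0 0;0 0.009 0 0 0 0;0 0.004 0 0 0 0;0 0.002 0 0 0 0;0 0.0015 0 0 0 0;0 0.0015 0 0 0 0;0 0.0015 0 0 0 0;0 0.0015 0 0 0 0;0 0.0015 0 0 0 0;0 0.0015 0 0 0 0;0 0.0015 0 0 0 0")

```text
clock: 15.42
tool_pos: [0.5849, 0.0596, 0.1372]
tool_rot: [-3.141, 0.049, 0.0]
ft_force: [1.0, 2.3, -0.2]
opening: 0.773
```

```bash
sed -i 's/^CR=.*/CR=np.array([.5850,-.0081]);YAW=-.0315/' h.py; python3 -c "
from h import *
where()"
```

```text
t 15.43 chuck-frame mm [-2.27 67.7 ] z 137.17 yaw x 0.0003 tilt [-0.0001 -0.0002] F [0.94 2.35] -0.16 open 66.0 q6 0.0
```

Call:
play_rows(commands="0 0.0015 0 0 0 0;0 0.0015 0 0 0 0;0 0.0015 0 0 0 0;0 0.0015 0 0 0 0")

```text
clock: 15.92
tool_pos: [0.5847, 0.0537, 0.1372]
tool_rot: [-3.141, 0.049, 0.0]
ft_force: [0.5, 4.4, -0.0]
opening: 0.77
```

```bash
python3 -c "
from h import *
where()"
```

```text
t 15.93 chuck-frame mm [-2.28 61.76] z 137.17 yaw x 0.0004 tilt [-0.0001 -0.0003] F [0.33 4.42] -0.03 open 65.8 q6 -0.01
```

Call:
play_rows(commands="0 0.0015 0 0 0 0;0 0.0015 0 0 0 0;0 0.0013 0 0 0 0;0 0 0 0 0 0;0 0 0 0 0 0")

```text
clock: 16.55
tool_pos: [0.5845, 0.0494, 0.1372]
tool_rot: [-3.141, 0.049, 0.0]
ft_force: [0.0, 5.9, 0.2]
opening: 0.776
```

```bash
python3 -c "
from h import *
where()"
```

```text
t 16.55 chuck-frame mm [-2.29 57.48] z 137.18 yaw x 0.0003 tilt [-0.0001 -0.0002] F [-0.17  5.91] 0.17 open 66.3 q6 -0.02
```

Call:
play_rows(commands="0 -0.004 0 0 0 0;0 -0.01 0 0 0 0;0 -0.04 0 0 0 0;0 -0.05 0 0 0 0;0 0 0 0 0 0;0 0 0 0 0 0;0 0 0 0 0 0;0 0 0 0 0 0;0 0 0 0 0 0")

```text
clock: 17.68
tool_pos: [0.5879, 0.1527, 0.1373]
tool_rot: [3.141, -0.05, 0.0]
ft_force: [0.0, 0.0, 0.9]
opening: 0.773
```

```bash
python3 look.py p4 3
cat > m2.py <<'E'
from h import *
import sys
g=np.load(f'pics/{sys.argv[1]}.npy');w=world(float(sys.argv[2]),float(sys.argv[3]))
p,d=pins(g,[*w,YAW],.047,rad=.006);print('pins',rel(p),np.round(d*1e3,2));print('discs',rel(discs("top",g,p)));print(redlines(g,[*CR,YAW],inner=.062))
E
python3 m2.py p4 -1.8 0
```

```text
t 17.68 chuck-frame mm [ -2.16 160.84] z 137.25 yaw x -0.0005 tilt [0.0001 0.0001] F [0.02 0.01] 0.86 open 66.1 q6 0.16
pins [-1.8249e+00  8.8980e-01 -1.0000e-03] [46.88 46.82 47.   46.78]
discs [-1.7021  0.5554 -0.0037]
{'+x': (40, np.float64(68.0), np.float64(-0.05)), '-x': (40, np.float64(68.0), np.float64(0.06)), '+y': (40, np.float64(68.0), np.float64(0.04)), '-y': (40, np.float64(68.0), np.float64(-0.03))}
```

Call:
play_rows(commands="0 0.04 0 0 0 0;0 0.038 0 0 0 0;0 0.008 0 0 0 0;0 0.004 0 0 0 0;0 0.002 0 0 0 0;0 0.0015 0 0 0 0;0 0.0015 0 0 0 0;0 0.0015 0 0 0 0;0 0.0015 0 0 0 0;0 0.0015 0 0 0 0")

```text
clock: 19.08
tool_pos: [0.5847, 0.0538, 0.1372]
tool_rot: [-3.141, 0.049, 0.0]
ft_force: [0.5, 3.0, 0.1]
opening: 0.773
```

```bash
python3 -c "
from h import *
where()"
```

```text
t 19.07 chuck-frame mm [-2.25 61.9 ] z 137.17 yaw x 0.0004 tilt [-0.0001 -0.0002] F [0.38 3.01] 0.15 open 66.1 q6 -0.01
```

Call:
play_rows(commands="0 0.0015 0 0 0 0;0 0.0015 0 0 0 0;0 0.0014 0 0 0 0;0 0.0009 0 0 0 0;0 0 0 0 0 0;0 0 0 0 0 0")

```text
clock: 19.82
tool_pos: [0.5845, 0.0485, 0.1372]
tool_rot: [3.141, -0.049, -0.0]
ft_force: [0.7, 4.1, -0.1]
opening: 0.77
```

```bash
python3 -c "
from h import *
where()"
```

```text
t 19.82 chuck-frame mm [-2.24 56.58] z 137.19 yaw x 0.0003 tilt [-0.  0.] F [0.6  4.09] -0.13 open 65.7 q6 -0.02
```

Call:
play_rows(commands="0 -0.004 0 0 0 0;0 -0.01 0 0 0 0;0 -0.045 -0.03 0 0 0;0 -0.045 -0.025 0 0 0;0 0 0 0 0 -1;0 0 0 0 0 -1;0 0 0 0 0 -1;0 0 0 0 0 -1;0 0 0 0 0 -1;0 0 0 0 0 -1;0 0 0 0 0 -1;0 0 0 0 0 -1;0 0 0 0 0 -1;0 0 0 0 0 -1;0 0 0 0 0 -1;0 0 0 0 0 -1;0 0 0 0 0 -1;0 0 0 0 0 -1;0 0 0 0 0 -1")

```text
clock: 22.2
tool_pos: [0.5877, 0.1529, 0.1922]
tool_rot: [2.252, 2.19, -0.0]
ft_force: [-0.4, 0.2, 1.4]
opening: 0.773
```

```bash
python3 look.py p5 3; python3 m2.py p5 -1.8 0
```

```text
t 22.2 chuck-frame mm [ -2.35 160.97] z 192.19 yaw x 1.5748 tilt [-0.0005  0.    ] F [-0.38  0.15] 1.37 open 66.0 q6 -1.42
pins [-1.7003e+00 -6.5130e-01 -1.4000e-03] [47.11 47.05 46.87 47.03]
discs [-1.965  -0.4026  0.0053]
{'+x': (40, np.float64(68.0), np.float64(-0.05)), '-x': (40, np.float64(68.0), np.float64(0.16)), '+y': (40, np.float64(68.0), np.float64(0.01)), '-y': (40, np.float64(68.0), np.float64(-0.04))}
```

Call:
play_rows(commands="-0.0404 -0.0207 0 0 0 0;-0.0404 -0.0207 0 0 0 0;-0.0404 -0.0207 0 0 0 0;-0.0404 -0.0207 0 0 0 0;0 0 0 0 0 0;0 0 0.025 0 0 0;0 0 0.02 0 0 0;0 0 0 0 0 0")

```text
clock: 23.35
tool_pos: [0.4996, -0.0058, 0.1462]
tool_rot: [-2.256, -2.184, 0.002]
ft_force: [-0.1, 0.4, 0.7]
opening: 0.774
```

```bash
python3 -c "
from h import *
where()"
```

```text
t 23.35 chuck-frame mm [-85.41  -0.44] z 146.17 yaw x 1.5699 tilt [ 0.0003 -0.0023] F [-0.1   0.39] 0.71 open 66.1 q6 -1.7
```

Call:
play_rows(commands="0 0 0.009 0 0 -0.01;0 0.008 0 0 0 0;0 0.004 0 0 0 0;0 0.0025 0 0 0 0;0 0.0015 0 0 0 0;0 0.0015 0 0 0 0;0 0.0015 0 0 0 0;0 0.0015 0 0 0 0;0 0.0015 0 0 0 0")

```text
clock: 24.48
tool_pos: [0.5219, -0.0072, 0.1382]
tool_rot: [-2.255, -2.188, 0.001]
ft_force: [-2.5, 0.2, 1.3]
opening: 0.771
```

```bash
python3 -c "
from h import *
where()"
```

```text
t 24.48 chuck-frame mm [-63.08  -1.06] z 138.19 yaw x 1.5721 tilt [-0.0001 -0.0003] F [-2.48  0.1 ] 1.35 open 65.8 q6 -1.7
```

Target end is x = -56.9 mm, so 6.2 mm more.

Call:
play_rows(commands="0 0.0015 0 0 0 0.01;0 0.0015 0 0 0 0;0 0.0015 0 0 0 0;0 0.001 0 0 0 0;0 0.0007 0 0 0 0;0 0 0 0 0 0;0 0 0 0 0 0")

```text
clock: 25.35
tool_pos: [0.528, -0.0073, 0.1382]
tool_rot: [-2.256, -2.186, 0.001]
ft_force: [-5.7, -0.4, 2.4]
opening: 0.775
```

```bash
python3 -c "
from h import *
where()"
```

```text
t 25.35 chuck-frame mm [-56.98  -1.04] z 138.19 yaw x 1.5711 tilt [-0.0001 -0.0005] F [-5.73 -0.62] 2.39 open 66.2 q6 -1.7
```

Call:
play_rows(commands="0 -0.004 0 0 0 0;0 -0.01 0 0 0 0;0 0 -0.05 0 0 0;-0.05 0 -0.01 0 0 0;-0.05 0 0 0 0 0;-0.051 0 0 0 0 0;0 0 0 0 0 0;0 0 0 0 0 0;0 0 0 0 0 0;0 0 0 0 0 0;0 0 0 0 0 0;0 0 0 0 0 0;0 0 0 0 0 0")

```text
clock: 26.98
tool_pos: [0.5095, -0.1578, 0.1982]
tool_rot: [2.256, 2.187, -0.0]
ft_force: [-0.3, -0.2, -0.1]
opening: 0.773
```

```bash
python3 look.py p6 4; python3 m2.py p6 0 -.5
```

```text
t 26.98 chuck-frame mm [ -70.75 -151.98] z 198.21 yaw x 1.5712 tilt [-0.0001 -0.    ] F [-0.33 -0.18] -0.13 open 66.0 q6 -1.98
pins [-1.7163e+00 -6.7010e-01 -1.0000e-03] [47.14 47.06 46.9  47.05]
discs [-1.9674 -0.4604  0.0033]
{'+x': (40, np.float64(68.0), np.float64(-0.02)), '-x': (40, np.float64(68.0), np.float64(0.16)), '+y': (40, np.float64(68.0), np.float64(-0.0)), '-y': (40, np.float64(68.0), np.float64(-0.14))}
```

View pics/p6.png

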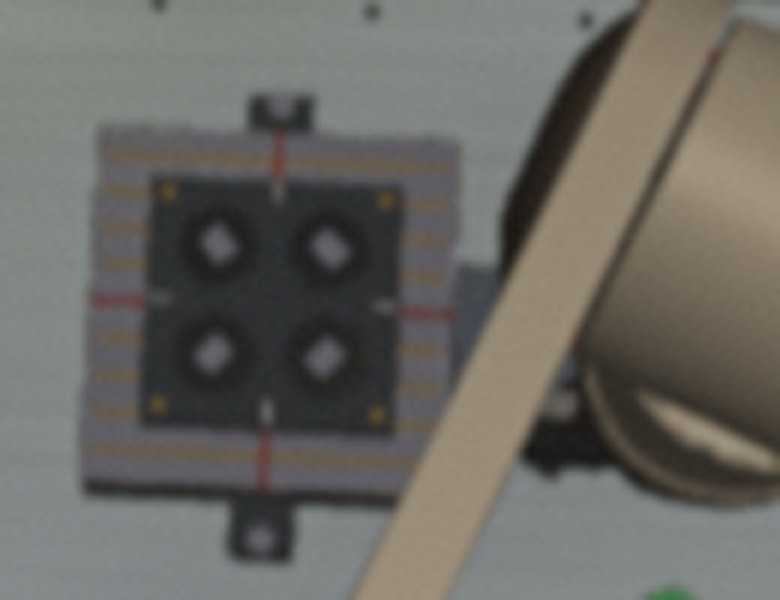

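Call:
play_rows(commands="0.05 0 0 0 0 0;0.05 0 0 0 0 0;0.051 0 0.01 0 0 0;0 0 0.025 0 0 0;0 0 0.026 0 0 0;0 0.0015 0 0 0 0;0 0.0015 0 0 0 0;0 0.0015 0 0 0 0;0 0.0015 0 0 0 0;0 0.0015 0 0 0 0;0 0.0015 0 0 0 0;0 0.0015 0 0 0 0")

```text
clock: 28.68
tool_pos: [0.5247, -0.0073, 0.1372]
tool_rot: [-2.256, -2.186, 0.0]
ft_force: [-4.6, 0.2, 3.6]
opening: 0.77
```

```bash
python3 -c "
from h import *
where()"
```

```text
t 28.68 chuck-frame mm [-60.35  -1.08] z 137.23 yaw x 1.5711 tilt [-0.0001 -0.0003] F [-4.56  0.05] 3.64 open 65.8 q6 -1.7
```

Call:
play_rows(commands="0 -0.004 0 0 0 0;0 -0.006 0 0 0 0;0 0 -0.0015 0 0 0;0 0.003 0 0 0 0;0 0.002 0 0 0 0;0 0.0015 0 0 0 0;0 0.0015 0 0 0 0;0 0.0015 0 0 0 0;0 0.0015 0 0 0 0;0 0.0015 0 0 0 0")

```text
clock: 29.92
tool_pos: [0.527, -0.0073, 0.1386]
tool_rot: [-2.256, -2.186, 0.001]
ft_force: [-6.7, 0.3, 1.9]
opening: 0.77
```

```bash
python3 -c "
from h import *
where()"
```

```text
t 29.93 chuck-frame mm [-57.96  -1.05] z 138.62 yaw x 1.5711 tilt [-0.0001 -0.0006] F [-6.71  0.12] 1.85 open 65.7 q6 -1.7
```

Call:
play_rows(commands="0 0.0012 0 0 0 0;0 0.0012 0 0 0 0;0 0.0008 0 0 0 0;0 0 0 0 0 0")

```text
clock: 30.42
tool_pos: [0.5301, -0.0074, 0.1386]
tool_rot: [-2.255, -2.186, 0.001]
ft_force: [-5.8, -0.2, 1.6]
opening: 0.77
```

```bash
python3 -c "
from h import *
where()"
```

```text
t 30.43 chuck-frame mm [-54.85  -1.05] z 138.59 yaw x 1.571 tilt [-0.0001 -0.0008] F [-5.8  -0.38] 1.65 open 65.8 q6 -1.7
```

Force has levelled off at about 5.8 N. I'll retreat and look.

Call:
play_rows(commands="0 -0.004 0 0 0 0;0 -0.01 0 0 0 0;0 0 -0.05 0 0 0;-0.05 0 -0.01 0 0 0;-0.05 0 0 0 0 0;-0.051 0 0 0 0 0;0 0 0 0 0 0;0 0 0 0 0 0;0 0 0 0 0 0;0 0 0 0 0 0;0 0 0 0 0 0;0 0 0 0 0 0")

```text
clock: 31.92
tool_pos: [0.5117, -0.1577, 0.1987]
tool_rot: [2.255, 2.187, -0.0]
ft_force: [-1.0, 0.9, -0.2]
opening: 0.775
```

```bash
python3 look.py p7 4; python3 m2.py p7 0 -.5
```

```text
t 31.93 chuck-frame mm [ -68.54 -151.83] z 198.73 yaw x 1.5715 tilt [-0.0001  0.    ] F [-1.04  0.84] -0.18 open 66.2 q6 -1.98
pins [-0.08   -0.426   0.0009] [46.78 46.82 47.1  46.91]
discs [-0.2508 -0.6002 -0.002 ]
{'+x': (40, np.float64(68.0), np.float64(-0.09)), '-x': (40, np.float64(68.0), np.float64(0.13)), '+y': (40, np.float64(68.0), np.float64(0.05)), '-y': (40, np.float64(68.0), np.float64(-0.12))}
```

Run:
```python
from h import *
f=lambda c:(240+(c[0]+.5)/6-.5,130+(c[1]+.5)/6-.5)
for c,z in(((617,323),.120),((613,330),.110),((622,315),.15),((632,268),.15)): print(c,rel(np.r_[back('top',f(c),z)[:2],0]))
g=np.load('pics/p5.npy');red=(g[:,:,0]-g[:,:,1]>60)
n,l,st,ce=cv2.connectedComponentsWithStats(red.astype(np.uint8))
for i in range(1,n):
    if st[i][4]>60: print(st[i],ce[i],rel(np.r_[back('top',ce[i],.12)[:2],0]),rel(np.r_[back('top',ce[i],.135)[:2],0]))
a=g[165:210,320:365,::-1].astype(np.uint8);cv2.imwrite('pics/k.png',cv2.resize(a,None,fx=13,fy=13,interpolation=cv2.INTER_CUBIC))
P=[[*world(x,y-152),z] for x,y,z in((0,0,.15),(21,7,.15),(21,-7,.15),(-21,7,.15),(-21,-7,.15))]
print(np.round((proj('top',P)-[320,165]+.5)*13))
```

```text
(617, 323) [ 1.627700e+00 -1.521138e+02  3.150000e-02]
(613, 330) [ 7.131000e-01 -1.517947e+02  3.150000e-02]
(622, 315) [-1.803200e+00 -1.500344e+02  3.150000e-02]
(632, 268) [ 1.895400e+01 -1.538235e+02  3.150000e-02]
[341 175  10  17 107] [345.38317757 183.14018692] [ 2.716900e+00 -1.598856e+02  3.150000e-02] [-8.059000e-01 -1.577089e+02  3.150000e-02]
[432 231  26  29 219] [444.84018265 245.36073059] [-1.490888e+02 -4.172704e+02  3.150000e-02] [-1.503552e+02 -4.112681e+02  3.150000e-02]
[[319. 220.]
 [286. 115.]
 [357. 118.]
 [281. 323.]
 [352. 326.]]
```

View pics/k.png

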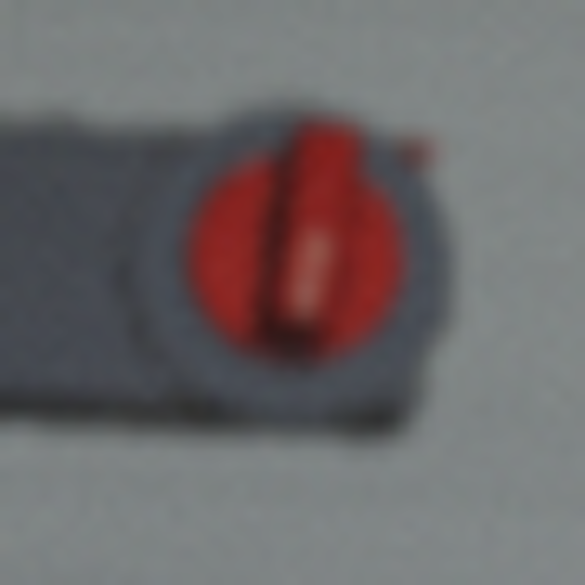

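Call:
play_rows(commands="0 0.0343 0 0 0 0;0 0.0343 0 0 0 0;0 0 0 0 0 0;0 0 0.02 0 0 0;0 0 0.02 0 0 0;0 0 0.012 0 0 0;0 0 0 0 0 0;0 0 0 0 0 0", claw=0.045)

```text
clock: 33.12
tool_pos: [0.5804, -0.1602, 0.1476]
tool_rot: [2.255, 2.186, 0.0]
ft_force: [0.1, -0.8, -0.4]
opening: 0.529
```

Run:
```python
from h import *
where()
g=grab('side',2);a=g[190:290,270:400,::-1]
cv2.imwrite('pics/s8.png',cv2.resize(a.astype(np.uint8),None,fx=6,fy=6,interpolation=cv2.INTER_CUBIC))
```

```text
t 33.12 chuck-frame mm [   0.21 -152.18] z 147.59 yaw x 1.571 tilt [-0.0005  0.0009] F [ 0.16 -0.75] -0.36 open 45.2 q6 -1.94
```

View pics/s8.png

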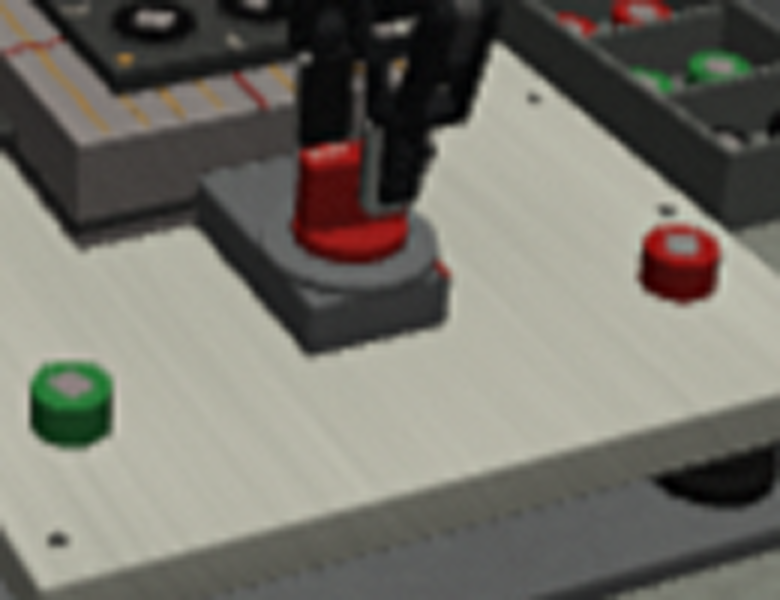

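Call:
play_rows(commands="0 0 0.008 0 0 0;0 0 0 0 0 0;0 0 0 0 0 0;0 0 0 0 0 0;0 0 0 0 0 0;0 0 0 0 0 0;0 0 0 0 0 0;0 0 0 0 0 0", claw=0.0, squeeze=20)

```text
clock: 34.22
tool_pos: [0.5799, -0.1599, 0.1381]
tool_rot: [-2.255, -2.186, 0.001]
ft_force: [-0.3, -1.0, -22.3]
opening: 0.16
```

```bash
python3 -c "
from h import *
where()"
```

```text
t 34.23 chuck-frame mm [  -0.29 -151.92] z 138.11 yaw x 1.5711 tilt [ 0.0003 -0.0011] F [-0.29 -1.05] -22.29 open 13.6 q6 -1.94
```

Call:
play_rows(commands="0 0 0.001 0 0 0;0 0 0 0 0 1;0 0 0 0 0 1;0 0 0 0 0 1;0 0 0 0 0 1;0 0 0 0 0 1;0 0 0 0 0 1;0 0 0 0 0 1;0 0 0 0 0 1")

```text
clock: 35.35
tool_pos: [0.5804, -0.1601, 0.138]
tool_rot: [2.951, 1.075, 0.001]
ft_force: [-0.5, -0.1, -13.9]
opening: 0.158
```

```bash
python3 -c "
from h import *
where()"
```

```text
t 35.35 chuck-frame mm [   0.19 -152.07] z 138.04 yaw x 0.73 tilt [0.0002 0.0006] F [-0.47 -0.15] -13.91 open 13.5 q6 -1.1
```

Call:
play_rows(commands="0 0 0 0 0 1;0 0 0 0 0 1;0 0 0 0 0 1;0 0 0 0 0 1;0 0 0 0 0 1;0 0 0 0 0 1;0 0 0 0 0 0.8;0 0 0 0 0 0;0 0 0 0 0 0")

```text
clock: 36.48
tool_pos: [0.5804, -0.1601, 0.138]
tool_rot: [3.141, -0.013, 0.001]
ft_force: [-0.5, -0.4, -12.6]
opening: 0.161
```

```bash
python3 -c "
from h import *
where();print(manip.observe()['wrist_torque'])"
```

```text
t 36.48 chuck-frame mm [ 1.5000e-01 -1.5208e+02] z 138.0 yaw x 0.0232 tilt [0.0005 0.0003] F [-0.46 -0.42] -12.6 open 13.8 q6 -0.39
[-0.03437745  0.03773021 -0.10098731]
```

Turned to about 1.548 rad. I'll release, lift and check.

Call:
play_rows(commands="0 0 0 0 0 0;0 0 0 0 0 0;0 0 0 0 0 0;0 0 0 0 0 0;0 0 -0.02 0 0 0;0 0 -0.04 0 0 0;0 0.05 -0.02 0 0 0;0 0.06 0 0 0 0;0 0.06 0 0 0 0;0 0.06 0 0 0 0;0 0 0 0 0 0;0 0 0 0 0 0;0 0 0 0 0 0", claw=0.05)

```text
clock: 38.1
tool_pos: [0.5782, -0.389, 0.2181]
tool_rot: [3.141, -0.014, 0.0]
ft_force: [-0.9, -0.1, 0.5]
opening: 0.582
```

```bash
python3 look.py p9 4; python3 m2.py p9 0 -.5
python3 - <<'E'
from h import *
g=grab('side',2);np.save('pics/s9.npy',g);a=g[130:280,200:400,::-1]
cv2.imwrite('pics/s9.png',cv2.resize(a.astype(np.uint8),None,fx=4,fy=4,interpolation=cv2.INTER_CUBIC))
print('side discs',rel(discs("side",g,[*world(0,-.5),YAW])))
E
```

```text
t 38.1 chuck-frame mm [   5.17 -380.9 ] z 218.06 yaw x 0.0224 tilt [0.0002 0.0002] F [-0.91 -0.1 ] 0.45 open 49.7 q6 -0.69
pins [-0.0819 -0.4403  0.0005] [46.78 46.85 47.06 46.94]
discs [-0.1496 -0.4834  0.0006]
{'+x': (40, np.float64(68.0), np.float64(0.04)), '-x': (40, np.float64(68.0), np.float64(0.1)), '+y': (40, np.float64(68.0), np.float64(0.08)), '-y': (40, np.float64(68.0), np.float64(-0.02))}
side discs [-1.3085e+00 -4.1320e+00 -1.6000e-03]
```

View pics/p9.png

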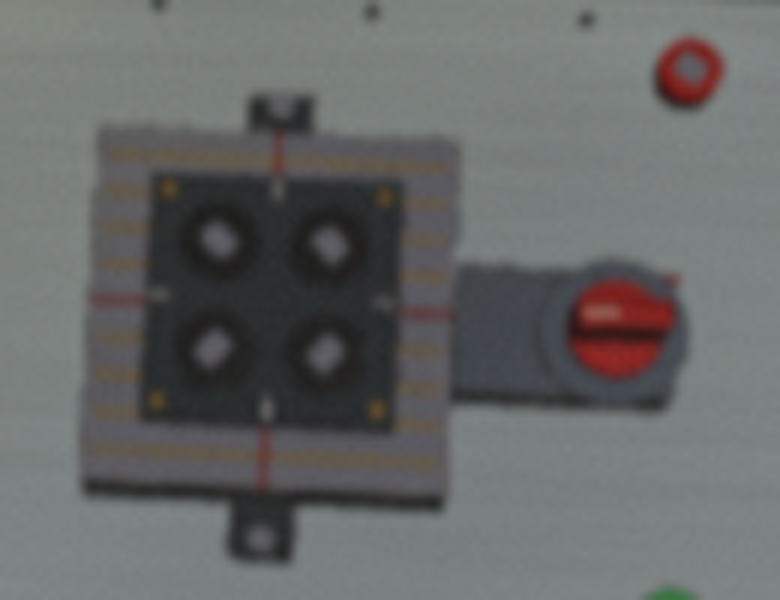

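View pics/s9.png

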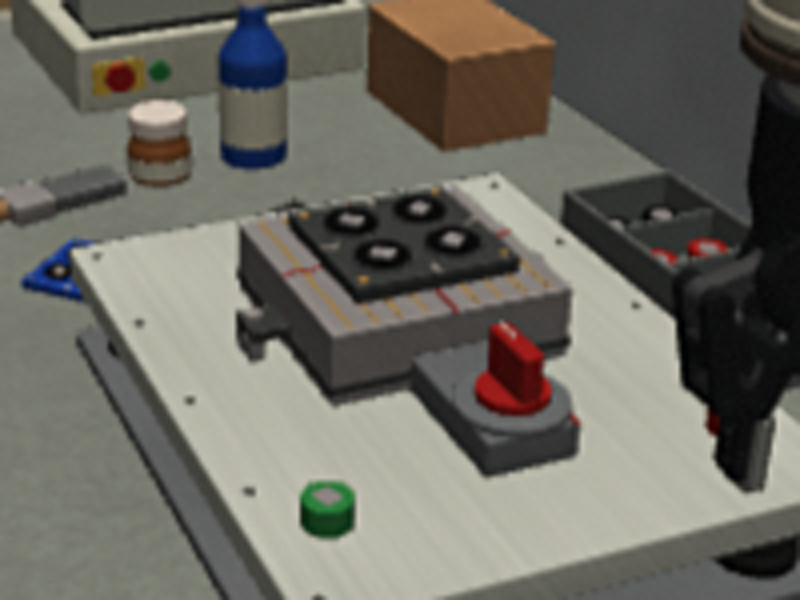

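```bash
python3 -c "
from bench import order
print(order.job_done())"
```

```text
the job is handed in; nothing more can be done
None
```

The job is handed in at about 38 s: the carrier is square and centred on the red cross, and the magnet switch is at ON. The interface gave no verdict.

- **What I did:** I pushed the carrier slowly with both opened fingertips, once on the far edge, three times on the left edge, and three times on the near edge. The first near-edge push did not make it slide, and I broke off the second to raise the fingertips. Then I turned the knob about 89° clockwise, let go and moved the arm away.
- **Forces:** The highest push I read was about 6.7 N. The force was only read at the end of each move, so a brief higher peak would not show.
- **Carrier:** In the top view, the corner pins put it at (-0.1, -0.4) mm from the cross and 0.001 rad off square. The mount discs agree.
- **Side view:** It reads (-1.3, -4.1) mm. That camera was already about (-1, -3.7) mm off against the top view at the start, so I take it as calibration and lighting bias. Allowing for that, it agrees.
- **Carrier outline:** I did not use the outline fit for x. It read about 1.5 mm off, probably because the near side face shows from above.
- **Switch:** The bar now lies along the cross's y. I know the turn only from the tool's own rotation, about 1.55 rad. While I gripped the knob the wrist showed a downward force of about 22 N.
- **Other things:** The red and green mounts look unmoved. I did not measure the other bystanders afterwards.

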